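Stand the toppled spice jars back up

ROBOT

A 7-joint arm with a two-finger parallel gripper is mounted at the origin on the work surface. World frame = base frame: x ahead of the robot, y to its left, z up, the work surface at z = 0. Lengths are in m, angles in rad, forces in N, time in s.
With the tool pointing down it reaches from about 0.425 to 0.875 m from the base axis. Payload 4.7 kg.
Tool frame: the origin (TCP) lies between the finger pads; the fingertips stand 14 mm ahead of it and the grasp point (between the pads) lies 5 mm behind it; z points along the fingers, y is the line along which they close (so a half turn about z gives the same grasp; the last joint's range is limited). The gripper opens to 87 mm and grips with 3 to 60 N. Pads are 19 mm wide; open, the fingers measure 117 mm over their backs; the gripper's body (75 mm by 190 mm) begins 51 mm behind the grasp point.
Start: joints at [-1.163, 0.321, -0.07, 1.45, 0.023, 1.371, -0.057], TCP at [0.249, 0.6, 0.237] pointing down, gripper open.
Joint ranges: [-2.86, 2.86], [-0.3, 2.09], [-1.38, 1.24], [0.06, 2.45], [-1.56, 4.7], [0.09, 2.05], [-2.69, 2.69]. Speed limits (rad/s): [2.57, 2.57, 3.14, 3.14, 3.14, 3.14, 3.14].

INTERFACE

Orientations are given as a rotation vector (axis times angle).
In Python, from bench import ctrl gives the robot as it stands.
- The arm moves only by the shell command python3 -m inch 'ROWS' [OPENING] [FORCE]. ROWS is JSON, a list of rows, each a list of 6 numbers: the shift along the world's x, y, z in mm, then the turn, a rotation vector about the world's x, y, z in degrees. In form: [[tx, ty, tz, rx, ry, rz], ...]. A call has 1 to 20 rows; each row is the pose to reach, as a shift and turn from the pose commanded when the call began; what a row does not reach only later rows make up. A row lasts 1/8 s, in which the tool goes at most 62.5 mm and 10.7 degrees, less where a joint would pass 70% of its speed; a pose out of reach is approached as far as the arm can. A call with a gripper value outside its range is refused whole. OPENING is the finger opening in mm, from 0 to 87, set as the call begins (- or left out, the last holds). The fingers move at their own pace and stop on an object; FORCE is the grip in N (left out, the last holds). Time passes only in rows, so rows that repeat a pose let the fingers close. It gives the time, the measured TCP pose, the force, the opening and the grip force at its end, in the units of the state.
- ctrl.get_state(): the state, without advancing time (a new reading comes with each control period).
- ctrl.get_image(name): name is "side" or "top"; returns (picture, depth): 400x640x3 uint8, red, green, blue; 400x640 float32, m along the optical axis (not along the pixel's ray), 0 where there is no reading.
- ctrl.camera_params(name): a dict with "mtx" (3x3 intrinsics, pixels), "dist_coeffs" ([k1, k2, p1, p2, k3] as OpenCV has them; the pictures are not rectified), "T" (4x4, takes a point from camera to world coordinates). Camera axes: x right, y down, z forward; pixel columns grow to the right and rows downward; lengths in m; the calibration is good to about 2 mm. A picture is of the moment at which its call begins. camera_params takes no time and is no camera call.
- ctrl.close_job(): hands the job in; it is judged then, once.
The state is a dict: "time": time; "joint_positions": joint angles; "qd": joint speeds; "joint_torque": joint torques, N m; "position": TCP position; "tool_rot": TCP orientation; "ft_force": force on the tool from outside, world axes, zero at the start; "torque": the same for the moment, N m; "grip_width": opening from 0.0 (shut) to 1.0 (fully open); "grip_force": force on a finger pad.
Only numpy, scipy, OpenCV 4.12 (cv2) and the standard library are available. Lean on these libraries where they do the work, as an engineer would, in place of code of your own. Each camera call takes 0.05 s, during which the arm holds its last target. There are 200 camera calls.

TASK

Two of the six glass jars in the rack on the shelf, the ones with the red and the yellow band, have toppled towards the robot onto the front rail. Gently push each one back with the fingertips until it stands upright on the rack floor in its own bay, without pinching or lifting it. Leave the other four jars, the cup, the whisk and the tongs as they are.

Things in the scene. Friction and masses are not known exactly. Their poses are not given: they have to be found in the camera images.
- rack: Fixed slotted oak rack, 120 mm deep (x) by 387 long (y). Origin: centre of its underside; z up, y along the row, x from the robot's side to the back. Its floor is 15 mm above the origin. Six bays centred at y = +-31.5, +-94.5, +-157.5 mm, 58 mm wide between fins that rise 36 mm above the floor. End posts rise 50 mm (front), 68 mm (back) above the floor.
- front_rail (a point): Middle of the rack's front rail: an 8 mm steel rod along the whole rack at rack x = -39 mm, its top 45 mm above the rack's floor. The toppled jars rest on it.
- back_rail (a point): Middle of the upper of two 8 mm steel back rails along the rack at rack x = +52 mm, centred 22 and 63 mm above the floor. They stop a jar from falling out at the back.
- jar_red: Hexagonal clear-glass jar, red paper band, aluminium screw cap. 46 mm across flats, 53 across corners, 100 tall over the cap (40 diameter x 15), about 190 g. Origin: centre of its underside; own z towards the cap. Toppled at the start, in any bay: leans 38 degrees towards rack -x, on its lower front edge (rack x about -2 mm, also its front face once upright) and the front rail.
- jar_red_cap (a point): Centre of the top of the cap of the red jar, 100 mm along its z from its origin. At the start the cap's foremost edge is at about rack x = -61 mm, some 80 mm above the rack's floor. Pushed at the cap towards rack +x (under 5 N) the jar pivots on its lower front edge, balances at about 25 degrees and drops upright by itself, a few mm short of the back rails.
- jar_yellow: Hexagonal clear-glass jar, yellow paper band, aluminium screw cap. 46 mm across flats, 53 across corners, 100 tall over the cap (40 diameter x 15), about 190 g. Origin: centre of its underside; own z towards the cap. Toppled at the start, in any bay: leans 38 degrees towards rack -x, on its lower front edge (rack x about -2 mm, also its front face once upright) and the front rail.
- jar_yellow_cap (a point): Centre of the top of the cap of the yellow jar, 100 mm along its z from its origin. At the start the cap's foremost edge is at about rack x = -61 mm, some 80 mm above the rack's floor. Pushed at the cap towards rack +x (under 5 N) the jar pivots on its lower front edge, balances at about 25 degrees and drops upright by itself, a few mm short of the back rails.
- jar_green: Hexagonal clear-glass jar, olive-green paper band, aluminium screw cap. 46 mm across flats, 53 across corners, 100 tall over the cap (40 diameter x 15), about 190 g. Origin: centre of its underside; own z towards the cap. Stands upright in one of the bays, at about rack x = +16 mm; leave alone.
- jar_brown: Hexagonal clear-glass jar, brown paper band, aluminium screw cap. 46 mm across flats, 53 across corners, 100 tall over the cap (40 diameter x 15), about 190 g. Origin: centre of its underside; own z towards the cap. Stands upright in one of the bays, at about rack x = +16 mm; leave alone.
- jar_cream: Hexagonal clear-glass jar, cream paper band, aluminium screw cap. 46 mm across flats, 53 across corners, 100 tall over the cap (40 diameter x 15), about 190 g. Origin: centre of its underside; own z towards the cap. Stands upright in one of the bays, at about rack x = +16 mm; leave alone.
- jar_blue: Hexagonal clear-glass jar, blue paper band, aluminium screw cap. 46 mm across flats, 53 across corners, 100 tall over the cap (40 diameter x 15), about 190 g. Origin: centre of its underside; own z towards the cap. Stands upright in one of the bays, at about rack x = +16 mm; leave alone.
- cup: Green ceramic cup, 85 mm tall, 76 mm across, on the left (+y) part of the shelf; origin under its centre. Leave alone.
- whisk: Steel mini whisk, about 165 mm long, lying along y on the right (-y) part of the shelf, 26 mm high; origin on its underside near mid-length. Leave alone.
- tongs: Small spring tongs, about 195 mm long, lying along y behind the whisk; origin on the underside near mid-length. Leave alone.
- shelf: Fixed narrow oak floating shelf, 200 mm deep (x) by 1160 long (y), top 90 mm above the work surface, board 30 thick, with a tiled upstand 112 mm high along its back. Origin on the work surface below its centre.
Mind the look-alikes: they are no part of the job. What is shaped like the jar_yellow but purple is not meant.

How it is judged:
By the outcome, as a careful person would: the job done as asked, in the order asked, and still so for the second after the job is handed in, with the robot touching nothing.
It also fails if it takes over 48 s, if anything falls off the work surface, if the arm or the gripper's body presses on something with over 40 N, if the wrist force passes 120 N, or if a joint passes its speed limit or range.

## Working session

There is one attempt and no reset: what is moved stays moved. The work goes in short steps, Python scripts to look and compute and a shell command to move; the robot and the scene stay as the last step left them, time stands still between calls to the robot, and variables do not carry over. Pictures are saved under pics/ and viewed, at most 10 in all, crops included, and the job is handed in when it is done.

```bash
mkdir -p pics; ls
python3 - <<'E'
from bench import ctrl
import cv2,numpy as np
for n in("side","top"):
    p,d=ctrl.get_image(n); cv2.imwrite(f"pics/{n}0.png",p[:,:,::-1]); np.savez(f"{n}0.npz",p=p,d=d)
    c=ctrl.camera_params(n); print(n,c["mtx"].tolist(),np.round(c["dist_coeffs"],4),np.round(c["T"],3).tolist())
s=ctrl.get_state(); print(s["time"],s["position"],s["tool_rot"],s["grip_width"])
E
```

```text
pics
side [[486.41970849726846, 0.0, 322.0502454065389], [0.0, 486.41970849726846, 196.66466734561385], [0.0, 0.0, 1.0]] [-0.0353  0.      0.      0.      0.    ] [[0.842, -0.358, 0.403, -0.072], [-0.539, -0.545, 0.642, -0.903], [-0.01, -0.758, -0.652, 1.059], [0.0, 0.0, 0.0, 1.0]]
top [[367.4855366596564, 0.0, 322.54761289940694], [0.0, 367.4855366596564, 203.07167850909397], [0.0, 0.0, 1.0]] [-0.039  0.     0.     0.     0.   ] [[0.012, -0.997, 0.08, 0.432], [-1.0, -0.012, -0.003, 0.016], [0.004, -0.079, -0.997, 1.159], [0.0, 0.0, 0.0, 1.0]]
0.1 [0.24924411 0.59980627 0.23560657] [-6.14455256e-01 -3.08065834e+00  2.60076908e-03] 1.0001067445507141
```

View pics/side0.png

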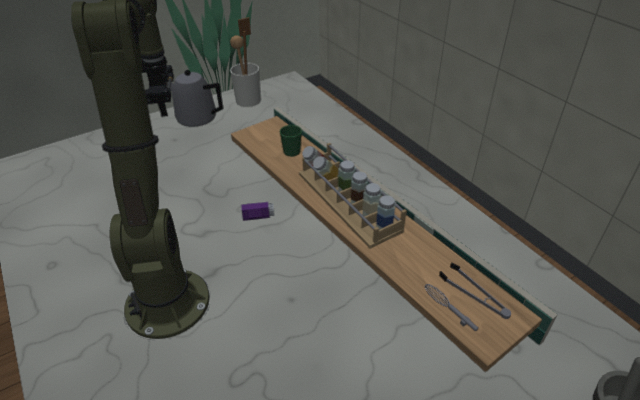

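View pics/top0.png

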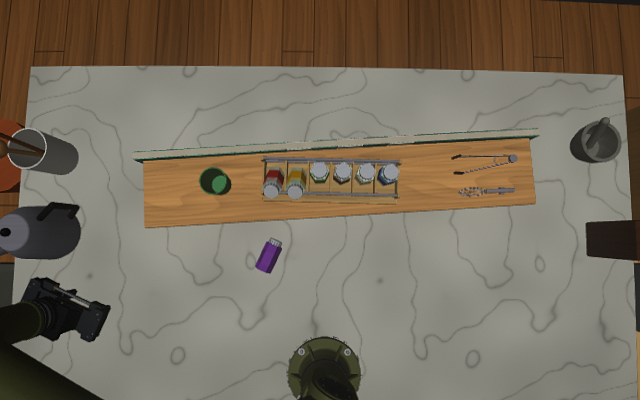

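The side view shows the rack mid-shelf with two jars leaning at its far left end, and the purple decoy jar lying on the table. In the top view, red is in bay 1 (cap about 273,190) and yellow in bay 2 (cap about 296,191). The standing caps are at columns 319–388, row about 172.

```bash
cat > h.py <<'E'
import numpy as np,cv2
from bench import ctrl
def cloud(n,d):
    c=ctrl.camera_params(n);K=np.array(c["mtx"]);D=np.array(c["dist_coeffs"]);T=np.array(c["T"])
    v,u=np.mgrid[:400,:640]
    r=cv2.undistortPoints(np.stack([u,v],-1).reshape(-1,1,2).astype(float),K,D).reshape(400,640,2)
    P=np.dstack([r,np.ones((400,640))])*d[...,None]
    return P@T[:3,:3].T+T[:3,3]
E
python3 - <<'E'
import numpy as np,cv2
from h import *
for n in("top","side"):
    z=np.load(f"{n}0.npz");p,d=z["p"],z["d"];W=cloud(n,d)
    hsv=cv2.cvtColor(p,cv2.COLOR_RGB2HSV)
    box=(W[...,0]>.3)&(W[...,0]<.75)&(abs(W[...,1])<.6)&(d>0)
    sh=box&(abs(W[...,2]-.09)<.006); print(n,"shelf z",np.median(W[sh][:,2]),"x",W[sh][:,0].min(),W[sh][:,0].max())
    if n=="top":
        # shelf front edge
        ys=np.arange(-.45,.5,.05);xs=[np.percentile(W[sh&(abs(W[...,1]-y)<.01)][:,0],1) for y in ys]
        print("front edge slope deg",np.degrees(np.polyfit(ys,xs,1)),np.round(xs,3))
    m=(box&(W[...,2]>.17)&(W[...,2]<.215)&(abs(W[...,1])<.25)&(W[...,0]<.62)).astype(np.uint8)
    k,l,s,c=cv2.connectedComponentsWithStats(m,connectivity=4)
    for i in range(1,k):
        if s[i,4]>25:
            q=W[l==i];print(s[i],np.round(np.median(q,0),3),"x",np.round(np.percentile(q[:,0],[2,98]),3),"y",np.round(np.percentile(q[:,1],[2,98]),3),"z",np.round(np.percentile(q[:,2],[2,98]),3))
p=cv2.imread("pics/top0.png")[145:215,190:410];cv2.imwrite("pics/c1.png",cv2.resize(p,None,fx=3.6,fy=3.6,interpolation=cv2.INTER_CUBIC))
E
```

```text
top shelf z 0.08958361294589778 x 0.44081735624913443 0.7244101209893028
front edge slope deg [-4.17925268 27.44373522] [0.512 0.508 0.505 0.501 0.498 0.494 0.491 0.487 0.483 0.479 0.475 0.47
 0.466 0.463 0.459 0.456 0.455 0.452 0.448]
[310 163  19  19 275] [0.592 0.024 0.203] x [0.572 0.614] y [0.002 0.045] z [0.177 0.207]
[334 163  18  20 273] [ 0.591 -0.039  0.203] x [0.571 0.613] y [-0.061 -0.017] z [0.178 0.207]
[356 164  20  19 280] [ 0.589 -0.1    0.203] x [0.57  0.613] y [-0.123 -0.079] z [0.174 0.207]
[380 164  20  20 289] [ 0.59  -0.162  0.203] x [0.57  0.614] y [-0.185 -0.142] z [0.174 0.207]
[262 175  20  24 361] [0.551 0.148 0.194] x [0.524 0.585] y [0.127 0.173] z [0.172 0.209]
[286 175  20  24 361] [0.551 0.086 0.194] x [0.523 0.583] y [0.064 0.11 ] z [0.171 0.209]
side shelf z 0.09024961121311192 x 0.43912032839653414 0.7257928116372345
[303 146  33  27 465] [0.543 0.094 0.193] x [0.524 0.579] y [0.059 0.162] z [0.171 0.209]
[ 339  160   56   56 1081] [ 0.587 -0.099  0.196] x [0.57  0.612] y [-0.19  0.03] z [0.171 0.208]
```

View pics/c1.png

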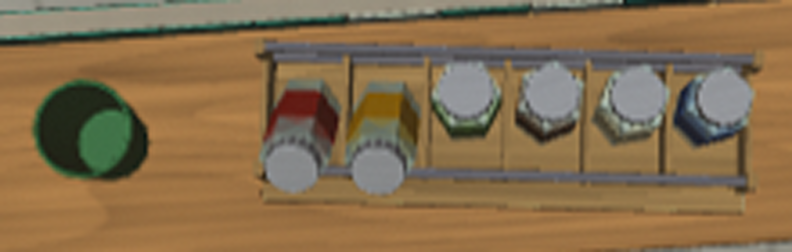

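Red and yellow sit in bays +157.5 and +94.5 (y ≈ 0.149 and 0.087). Their caps' front edges are at x ≈ 0.52, and the rack is nearly square to the world axes. I'll bring the closed fingers, turned 22°, in front of red.

```bash
python3 -m inch '[[10,-20,10,0,0,4],[30,-60,15,0,0,8],[50,-100,15,0,0,12],[70,-145,15,0,0,16],[90,-190,15,0,0,20],[115,-235,15,0,0,22],[140,-280,15,0,0,22],[160,-325,15,0,0,22],[185,-370,10,0,0,22],[205,-410,0,0,0,22],[216,-440,-15,0,0,22],[221,-451,-30,0,0,22],[221,-451,-45,0,0,22],[221,-451,-55,0,0,22],[221,-451,-55,0,0,22],[221,-451,-55,0,0,22]]' 0 10
python3 - <<'E'
from h import *
from scipy.spatial.transform import Rotation as R
s=ctrl.get_state();print(s["position"],np.round(R.from_rotvec(s["tool_rot"]).as_matrix(),3),s["ft_force"],s["grip_width"])
ims=[ctrl.get_image("top")[0][120:280,200:420],ctrl.get_image("side")[0][100:260,220:440]]
im=np.vstack([cv2.resize(i,None,fx=1.85*2*.9,fy=3.6*.5,interpolation=2) if 0 else cv2.resize(i,(412,300),interpolation=2) for i in ims])
cv2.imwrite("pics/c2.png",im[:,:,::-1])
E
```

```text
time: 2.1
position: [0.4705, 0.1502, 0.182]
tool_rot: [0.013, 3.141, 0.001]
ft_force: [-0.5, 0.7, 0.1]
grip_width: 0.004
grip_force: 0.0
[0.47051509 0.15016044 0.18197507] [[-1.     0.008  0.001]
 [ 0.008  1.     0.   ]
 [-0.001  0.    -1.   ]] [-0.45422699  0.66582309  0.12940014] 0.0036592010390452475
```

View pics/c2.png

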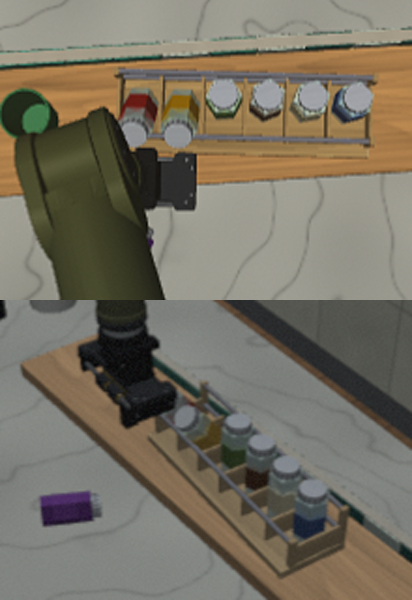

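The fingers are closed, square to the rack and in front of the red jar, with nothing touched. Now I'll approach slowly and look for contact.

```bash
python3 -m inch '[[8,-1,0,0,0,0],[16,-1,0,0,0,0],[22,-1,0,0,0,0],[25,-1,0,0,0,0],[27,-1,0,0,0,0],[29,-1,0,0,0,0],[31,-1,0,0,0,0],[33,-1,0,0,0,0],[35,-1,0,0,0,0],[37,-1,0,0,0,0],[39,-1,0,0,0,0],[41,-1,0,0,0,0],[43,-1,0,0,0,0],[45,-1,0,0,0,0]]'
python3 - <<'E'
from h import *
p,d=ctrl.get_image("top");W=cloud("top",d);s=ctrl.get_state();print(s["ft_force"])
for y in(.15,.087):
    m=(abs(W[...,1]-y)<.025)&(W[...,2]>.17)&(W[...,2]<.215)&(W[...,0]>.5)&(W[...,0]<.62);q=W[m];print(y,len(q),np.round(np.percentile(q[:,0],[2,50,98]),3) if len(q) else 0)
i=ctrl.get_image("side")[0][120:220,240:390];cv2.imwrite("pics/c3.png",cv2.resize(i,None,fx=5,fy=5,interpolation=2)[:,:,::-1])
E
```

```text
time: 3.95
position: [0.5156, 0.1484, 0.1818]
tool_rot: [0.015, 3.141, 0.001]
ft_force: [-0.1, 0.2, 0.1]
grip_width: 0.008
grip_force: 0.0
[0.58126732 0.49611971 0.25715587]
0.15 40 [0.57  0.581 0.589]
0.087 118 [0.555 0.57  0.584]
```

View pics/c3.png

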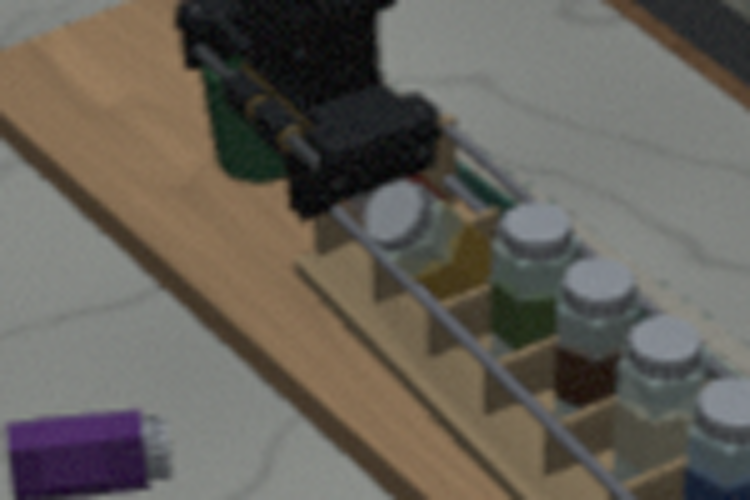

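The red jar is hidden behind the gripper and yellow is untouched (cap at 400,215 in the crop). I'll keep pushing slowly past the balance point.

```bash
python3 -m inch '[[2,0,0,0,0,0],[4,0,0,0,0,0],[6,0,0,0,0,0],[8,0,0,0,0,0],[10,0,0,0,0,0],[12,0,0,0,0,0],[14,0,0,0,0,0]]';python3 -m inch '[[2,0,0,0,0,0],[3,0,0,0,0,0],[5,0,0,0,0,0],[6,0,0,0,0,0],[8,0,0,0,0,0],[9,0,0,0,0,0],[10,0,0,0,0,0],[10,0,0,0,0,0],[10,0,0,0,0,0],[10,0,0,0,0,0]]'
python3 - <<'E'
from h import *
p,d=ctrl.get_image("top");W=cloud("top",d)
for y in(.15,.087):
    m=(abs(W[...,1]-y)<.025)&(W[...,2]>.17)&(W[...,2]<.215)&(W[...,0]>.5)&(W[...,0]<.62);q=W[m];print(y,len(q),np.round(np.percentile(q,[2,50,98],axis=0),3).tolist() if len(q) else 0)
E
```

```text
time: 4.92
position: [0.5296, 0.1482, 0.1816]
tool_rot: [0.015, 3.141, 0.0]
ft_force: [-0.3, 0.1, -0.3]
grip_width: 0.006
grip_force: 0.0
time: 6.18
position: [0.5394, 0.1483, 0.1816]
tool_rot: [0.015, 3.141, 0.0]
ft_force: [-0.2, -0.2, 0.1]
grip_width: 0.009
grip_force: 0.0
0.15 62 [[0.599, 0.126, 0.189], [0.607, 0.137, 0.204], [0.619, 0.148, 0.207]]
0.087 6 [[0.583, 0.092, 0.17], [0.585, 0.096, 0.171], [0.586, 0.1, 0.172]]
```

Red's cap now reaches z ≈ 0.205 at x ≈ 0.61, so it dropped upright. I'll retract, move over to yellow (−62 mm in y) and check.

```bash
python3 -m inch '[[-10,0,0,0,0,0],[-30,0,0,0,0,0],[-50,0,0,0,0,0],[-65,-5,0,0,0,0],[-68,-20,0,0,0,0],[-68,-40,0,0,0,0],[-68,-56,0,0,0,0],[-68,-62,0,0,0,0],[-68,-62,0,0,0,0],[-68,-62,0,0,0,0]]'
python3 - <<'E'
from h import *
p,d=ctrl.get_image("top");W=cloud("top",d)
for y in(.15,.087):
    m=(abs(W[...,1]-y)<.03)&(W[...,2]>.17)&(W[...,2]<.215)&(W[...,0]>.505)&(W[...,0]<.62);q=W[m];print(y,len(q),np.round(np.percentile(q,[2,50,98],axis=0),3).tolist() if len(q) else 0)
i=p[120:220,200:420];cv2.imwrite("pics/c4.png",cv2.resize(i,None,fx=3.5,fy=3.5,interpolation=2)[:,:,::-1])
E
```

```text
time: 7.48
position: [0.4715, 0.0869, 0.1815]
tool_rot: [-0.014, -3.142, -0.0]
ft_force: [0.2, -0.6, -0.1]
grip_width: 0.008
grip_force: 0.0
0.15 264 [[0.579, 0.126, 0.177], [0.598, 0.147, 0.204], [0.618, 0.17, 0.207]]
0.087 90 [[0.544, 0.063, 0.171], [0.573, 0.074, 0.18], [0.584, 0.101, 0.197]]
```

View pics/c4.png

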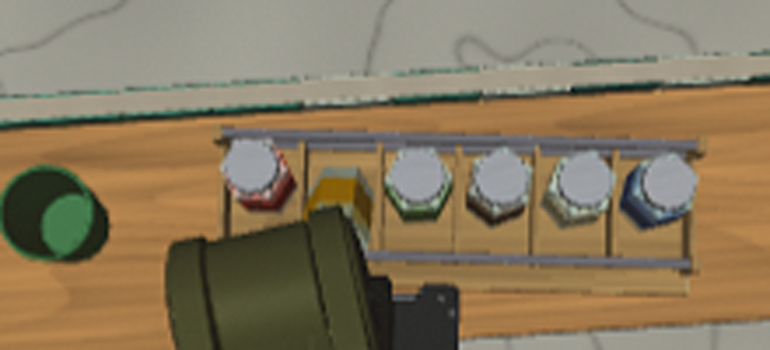

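Red stands upright in its bay (cap centre 0.598, 0.147, z 0.204; crop 250,165), and yellow still leans. Now the same push on yellow.

```bash
python3 -m inch '[[8,0,0,0,0,0],[16,0,0,0,0,0],[22,0,0,0,0,0],[25,0,0,0,0,0],[27,0,0,0,0,0],[29,0,0,0,0,0],[31,0,0,0,0,0],[33,0,0,0,0,0],[35,0,0,0,0,0],[37,0,0,0,0,0],[39,0,0,0,0,0],[41,0,0,0,0,0],[43,0,0,0,0,0],[45,0,0,0,0,0],[47,0,0,0,0,0],[49,0,0,0,0,0],[51,0,0,0,0,0],[53,0,0,0,0,0]]' && python3 -m inch '[[2,0,0,0,0,0],[4,0,0,0,0,0],[6,0,0,0,0,0],[7,0,0,0,0,0],[9,0,0,0,0,0],[10,0,0,0,0,0],[12,0,0,0,0,0],[13,0,0,0,0,0],[15,0,0,0,0,0],[15,0,0,0,0,0],[15,0,0,0,0,0],[15,0,0,0,0,0]]'
python3 - <<'E'
from h import *
p,d=ctrl.get_image("top");W=cloud("top",d)
for y in(.15,.087):
    m=(abs(W[...,1]-y)<.03)&(W[...,2]>.17)&(W[...,2]<.215)&(W[...,0]>.505)&(W[...,0]<.62);q=W[m];print(y,len(q),np.round(np.percentile(q,[2,50,98],axis=0),3).tolist() if len(q) else 0)
E
```

```text
time: 9.78
position: [0.5246, 0.0863, 0.1816]
tool_rot: [0.015, 3.141, 0.0]
ft_force: [-0.2, -0.6, -0.5]
grip_width: 0.002
grip_force: 0.0
time: 11.28
position: [0.5394, 0.0862, 0.1816]
tool_rot: [-0.015, -3.142, -0.0]
ft_force: [0.4, 0.5, -0.9]
grip_width: 0.007
grip_force: 0.0
0.15 0 0
0.087 0 0
```

Yellow is hidden by the arm, so I'll retract well clear and look.

```bash
python3 -m inch '[[-10,0,0,0,0,0],[-30,0,0,0,0,0],[-50,0,0,0,0,0],[-66,0,0,0,0,0],[-70,0,15,0,0,0],[-70,20,40,0,0,0],[-72,60,60,0,0,0],[-85,110,60,0,0,0],[-105,160,60,0,0,0],[-130,210,60,0,0,0],[-155,260,60,0,0,0],[-165,280,60,0,0,0],[-165,280,60,0,0,0]]'
python3 - <<'E'
from h import *
p,d=ctrl.get_image("top");W=cloud("top",d)
for y in .147-.062*np.arange(6):
    m=(abs(W[...,1]-y)<.03)&(W[...,2]>.197)&(W[...,2]<.215)&(W[...,0]>.505)&(W[...,0]<.65);q=W[m];print(round(y,3),len(q),np.round(np.median(q,axis=0),3) if len(q) else 0)
q=ctrl.get_image("side")[0]
i=np.vstack([cv2.resize(p[120:220,190:410],(660,300),interpolation=2),cv2.resize(q[120:250,220:506],(660,300),interpolation=2)]);cv2.imwrite("pics/c5.png",i[:,:,::-1])
E
```

```text
time: 12.95
position: [0.3736, 0.3682, 0.2424]
tool_rot: [0.009, 3.141, 0.001]
ft_force: [0.9, -0.8, 0.1]
grip_width: 0.011
grip_force: 0.0
0.147 189 [0.601 0.15  0.204]
0.085 188 [0.6   0.087 0.205]
0.023 188 [0.595 0.024 0.204]
-0.039 186 [ 0.593 -0.039  0.205]
-0.101 188 [ 0.592 -0.102  0.205]
-0.163 190 [ 0.592 -0.165  0.204]
```

View pics/c5.png

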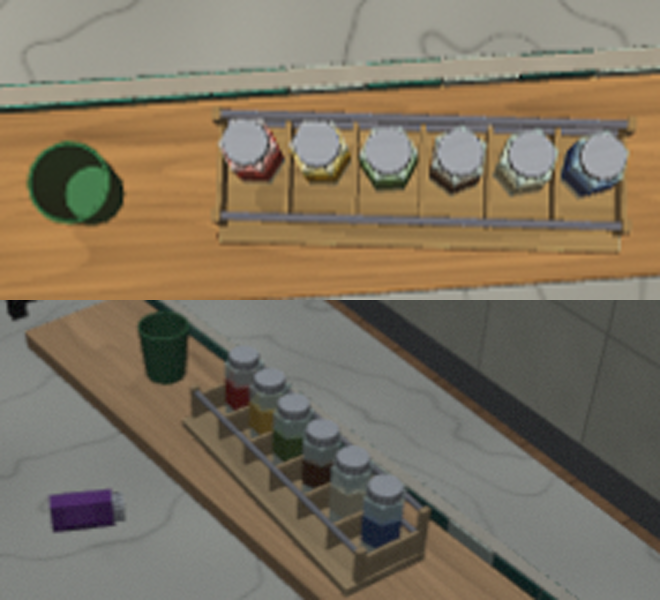

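All six jars stand upright, each in its own bay with the cap at about 0.205 m. The cup hasn't moved and the arm is clear.

```bash
python3 -c "
from bench import ctrl
print(ctrl.close_job())"
```

```text
the job is handed in; nothing more can be done
None
```

The red and yellow jars now stand upright in their own bays, pushed back with closed fingertips; the arm went near nothing else, and the job was handed in at about 13 s of the 48 s allowed.

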